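# Set up the counter menu stand and hold the clip open over its edge

## Robot

A 6-joint arm with a two-finger parallel gripper is mounted at the origin on the work surface. World frame = base frame: x ahead of the robot, y to its left, z up, the work surface at z = 0. Lengths are in m, angles in rad, forces in N, time in s.
With the tool pointing down it reaches from about 0.375 to 0.9 m from the base axis. Payload 3.1 kg.
Tool frame: the origin (TCP) lies between the finger pads; the fingertips stand manip.finger_overhang ahead of it and the grasp point (between the pads) lies 5 mm behind it (manip.finger_overhang is the distance from the TCP to the fingertips, in m); z points along the fingers, y is the line along which they close (so a half turn about z gives the same grasp; the last joint's range is limited). The gripper opens to 85 mm and grips with 20 to 120 N. Pads are 22 mm wide; open, the fingers measure 114 mm over their backs; the gripper's body (76 mm by 85 mm) begins 54 mm behind the grasp point. The pads swing forward as they close: fully open they stand 13 mm farther back than shut.
Start: joints at [0.938, 0.527, 1.433, -0, 1.181, -0.178], TCP at [0.275, 0.561, 0.245] pointing down, gripper open.
Joint ranges: [-3.08, 3.08], [-0.75, 2.2], [0.22, 2.44], [-1.43, 4.57], [0, 2.65], [-2.85, 2.85]. Speed limits (rad/s): [2.79, 2.79, 3.14, 3.14, 3.14, 3.14].

## Interface

Orientations are given as a unit quaternion [x, y, z, w].
In Python, from station import manip gives the robot as it stands.
- The arm moves only by the tool drive_tool, never from a script. Its argument "plan" is a list of rows, each a list of 7 numbers: the shift along the tool's x, y, z in m, then the turn, a rotation vector about the tool's x, y, z in degrees, then the opening, from -1 (shut) to 1 (fully open). In form: [[x, y, z, wx, wy, wz, gripper], ...]. A call has 1 to 10 rows; each row shifts and turns the commanded pose from where the row before left it, along the tool's axes as they then stand; what a row does not reach is not made up. A row lasts 1/10 s, in which the tool goes at most 50 mm and 8.59 degrees, less where a joint would pass 70% of its speed; a pose out of reach is approached as far as the arm can. A call is refused whole if a number of a shift passes 0.05 or a number of a turn 8.59, either way. A call with a gripper value outside its range is refused whole. The fingers move at their own pace and stop on an object; "newtons" is the grip in N (left out, the last holds). Time passes only in rows, so rows that do not move let the fingers close. It gives the time, the measured TCP pose, the force, the opening and the grip force at its end, in the units of the state.
- manip.sense(): the state, without advancing time (a new reading comes with each control period).
- manip.snapshot(name): name is "side" or "top" or "wrist"; returns a dict with "image" (400x640x3 uint8, red, green, blue), "z_map" (400x640 float32, m along the optical axis (not along the pixel's ray), 0 where there is no reading), "fov_y" (degrees; the focal length in pixels is half the picture's height over the tangent of half this angle, whatever the lens; pixels are square), "cx", "cy" (the principal point, pixels), "extrinsics" (4x4, takes a point from camera to world coordinates); the wrist camera has in their place "mount" (4x4, takes a point from camera to tool coordinates, whose origin is the TCP and whose axes are the flange's). Camera axes: x right, y up, looking along -z (the intrinsics and any distortion apply to the point x, -y, -z); pixel columns grow to the right and rows downward; lengths in m; the calibration is good to about 2 mm. A picture is of the moment at which its call begins: read the wrist's pose just before it.
- manip.sign_off(): hands the job in; it is judged then, once.
The state is a dict: "t": time; "q": joint angles; "qd": joint speeds; "tau": joint torques, N m; "tcp_pos": TCP position; "tool_rot": TCP orientation; "force": force on the tool from outside, world axes, zero at the start; "ft_torque": the same for the moment, N m; "finger_gap": opening from 0.0 (shut) to 1.0 (fully open); "gripper_force": force on a finger pad.
Only numpy, scipy, OpenCV 4.12 (cv2) and the standard library are available. Lean on these libraries where they do the work, as an engineer would, in place of code of your own. Each camera call takes 0.05 s, during which the arm holds its last target. There are 200 camera calls.

## Task

Set up the counter menu: lower the board's square socket onto the square stem of its steel foot, fully home and in line with the foot's long side (do not drop it), and let go. Then squeeze open the red clip on the rim of the slip box, take it off and hold it gaping over the middle of the board's top edge, square to it, jaw tips well below the edge, one either side and nothing touching the board, so that I can slip in today's special. Finish still holding the clip squeezed open there, without having shifted the foot or the slip box or disturbed the jam jar, shaker and cup.

Things in the scene. Friction and masses are not known exactly. Their poses are not given: they have to be found in the camera images.
- foot: Dark steel foot plate of the menu stand, 100 mm (its x) by 160 mm (its y), 10 mm thick, 1.4 kg, loose on the counter; from its centre rises a bright square stem, 16 mm wide, sides parallel to the plate's, top 52 mm above the counter. Origin: centre of the underside; z up.
- stem_top (a point): Centre of the top of the foot's square stem, 52 mm above the counter; the top 7 mm taper from 16 to 9 mm square as a lead-in; axes as the foot.
- board: Menu board, about 0.2 kg, standing loose on its socket: dark panel 150 mm wide (its y), 9 mm thick (its x), 110 mm high, on an oak block 44 x 44 x 50 mm; 160 mm high in all. The panel spans z = 50 to 160 mm; pinch it across the 9 mm anywhere along its top edge. Front and back are alike, either may face either way. Origin: centre of the block's underside; z up.
- bore (a point): Centre of the mouth of the board's square bore, in the block's underside: 17.5 mm wide, 45 mm deep, 3 mm chamfer, sides along the board's x and y. Fully home, the underside lies on the foot plate, 10 mm above the counter.
- board_top (a point): Middle of the board's top edge, 160 mm above the board's origin; axes as the board (x across the 9 mm thickness, y along the edge).
- box: Open plywood box for order slips, 100 mm (its x) by 150 mm (its y), 60 mm high, walls 6 mm, 0.9 kg, loose on the counter; slips stand in its +x half, below the rim. The clip sits on the rim of its -x wall (wall centre at x = -47 mm), its axes parallel to the box's. Origin: centre of the underside; z up.
- clip: Spring clip, 60 g, two halves on a pivot pin along its y; starts upright on the box rim, jaws down, pivot 20 mm above the rim. Red jaws 50 mm wide reach 38 mm below the pivot; steel levers rise in a V above it. Origin: middle of the pivot. The frame belongs to the -x half, which tilts by half the opening angle as both levers are squeezed evenly.
- lever_a (a point): Axis of the rolled upper end of the clip's -x lever: a steel roll 8 mm in diameter and 26 mm long (along y), at the start 38 mm above the pivot and 18 mm to -x. Pinch the two rolls together along the clip's x to spread the jaws.
- lever_b (a point): The same on the +x lever. The rolls measure 44 mm over their outsides at the start, 20 mm at the stop, and are then 42 mm above the pivot, lips 35 mm below it. Spring: about 6 N of pinch at first, 10 N at the stop; 25 N holds it firmly at the stop; if the grip eases the clip snaps shut.
- clip_arm (a joint): Opening angle of the clip in rad: 0 gripping the 6 mm rim (start), 0.6 squeezed to the stop, -0.14 empty and shut. The gap between the lips is about 6 mm + 37 mm per rad (28 mm at the stop).
- lip_a (a point): Middle of the lower inner edge of the clip's -x jaw lip (a flat pad 12 mm high): on the rim, 38 mm below the pivot and 3 mm to -x.
- lip_b (a point): Middle of the lower inner edge of the clip's +x jaw lip (a flat pad 12 mm high): on the rim, 38 mm below the pivot and 3 mm to +x.
- jam: Bystander: amber glass jam jar, 64 mm across, 85 mm high. Origin: centre of the underside.
- shaker: Bystander: white salt shaker with a steel top, 42 mm across, 72 mm high. Origin: centre of the underside.
- cup: Bystander: blue ceramic cup with a handle on its +y side, 74 mm across, 65 mm high. Origin: centre of the underside.
Things that resemble listed ones, but are neither listed nor needed, are in the scene too. Of the things that look like the board, the larger one is meant.

How it is judged:
On the way, in this order (a step that is already met when the one before it is completed fails the run):
1. the board is lowered over the stem to within 12 mm of home, in line with the foot, with the fingers still holding it (z of board in the frame of foot below 0.022 m and horizontal distance between board and foot below 0.006 m and angle between the y axis of board and the y axis of foot, either way round below 0.16 rad and contact force between the fingers and board above 0.5 N), for 0.03 s.
2. the board sits fully home on the foot, upright, and is let go (z of board in the frame of foot below 0.0135 m and horizontal distance between board and foot below 0.004 m and angle between the y axis of board and the y axis of foot, either way round below 0.14 rad and angle between board's own z axis and vertical below 0.06 rad and contact force between the fingers and board below 0.1 N), for 0.2 s.
3. the clip is squeezed open in the fingers and is off the box (value of joint clip_arm above 0.2 rad and contact force between the fingers and clip above 2 N and contact force between clip and box below 0.1 N and z of clip in the frame of box above 0.105 m), for 0.1 s.
At the end, for the whole second after the job is handed in: Board home on the foot (within 3.5 mm, 0.14 rad); clip held squeezed (over 2 N), open over 0.25 rad, lips either side of the panel, 2 mm or more clear of it and 5 to 34 mm below its top edge, within 20 mm of the edge's middle, 0.2 rad of square, not touching the board, still (z of board in the frame of foot below 0.0135 m and horizontal distance between board and foot below 0.004 m and angle between the y axis of board and the y axis of foot, either way round below 0.14 rad and angle between board's own z axis and vertical below 0.06 rad and value of joint clip_arm above 0.25 rad and ((x of lip_a in the frame of board_top below -0.0065 m and x of lip_b in the frame of board_top above 0.0065 m) or (x of lip_b in the frame of board_top below -0.0065 m and x of lip_a in the frame of board_top above 0.0065 m)) and z of lip_a in the frame of board_top between -0.034 and -0.005 m and z of lip_b in the frame of board_top between -0.034 and -0.005 m and y of clip in the frame of board_top between -0.02 and 0.02 m and angle between the y axis of clip and the y axis of board, either way round below 0.2 rad and contact force between the fingers and clip above 2 N and contact force between clip and board below 0.3 N and linear speed of clip below 0.03 m/s); the arm keeps its last pose, push and grip.
It fails at once if the jam jar is moved by more than 30 mm or tipped (distance of jam from where it was at the start of the episode above 0.03 m or angle between jam's own z axis and vertical above 0.4 rad).
It fails at once if the salt shaker is moved by more than 30 mm or tipped (distance of shaker from where it was at the start of the episode above 0.03 m or angle between shaker's own z axis and vertical above 0.4 rad).
It fails at once if the cup is moved by more than 30 mm or tipped (distance of cup from where it was at the start of the episode above 0.03 m or angle between cup's own z axis and vertical above 0.4 rad).
It fails at once if the foot is moved by more than 30 mm (distance of foot from where it was at the start of the episode above 0.03 m).
It fails at once if the slip box is moved by more than 30 mm (distance of box from where it was at the start of the episode above 0.03 m).
It also fails if it takes over 61 s, if anything falls off the work surface, if the arm or the gripper's body presses on something with over 40 N, if the wrist force passes 120 N, or if a joint passes its speed limit or range.

## Working session

There is one attempt and no reset: what is moved stays moved. The work goes in short steps, Python scripts to look and compute and a tool call to move; the robot and the scene stay as the last step left them, time stands still between calls to the robot, and variables do not carry over. Pictures are saved under pics/ and viewed, at most 10 in all, crops included, and the job is handed in when it is done.

Besides the shell and the picture viewer there is one more tool, called after "Call:" by a JSON object that holds its "method" and its "body", one argument or row to a line. drive_tool: Moves the arm, as the interface text tells. Its arguments: {"type":"object","properties":{"plan":{"type":"array"},"newtons":{"type":"number"}},"required":["plan"]}

```bash
mkdir -p pics
cat > h.py <<'E'
import numpy as np, cv2
from station import manip
from scipy.spatial.transform import Rotation as R
def snap(n,save=None):
    st=manip.sense(); s=manip.snapshot(n)
    if n=="wrist":
        T=np.eye(4);T[:3,:3]=R.from_quat(st['tool_rot']).as_matrix();T[:3,3]=st['tcp_pos'];s['E']=T@np.array(s['mount'])
    else: s['E']=np.array(s['extrinsics'])
    s['f']=200/np.tan(np.radians(s['fov_y'])/2)
    if save:
        cv2.imwrite('pics/%s.png'%save,s['image'][...,::-1]); np.savez('pics/%s.npz'%save,**{k:v for k,v in s.items()})
    return s
def cloud(s):
    v,u=np.mgrid[0:400,0:640]; z=s['z_map']
    P=np.stack([(u-s['cx'])/s['f']*z,-(v-s['cy'])/s['f']*z,-z],-1)
    return P@s['E'][:3,:3].T+s['E'][:3,3]
def proj(s,p):
    c=np.linalg.inv(s['E'])@np.append(p,1); return s['cx']+s['f']*c[0]/-c[2], s['cy']-s['f']*c[1]/-c[2]
E
python3 - <<'E'
from h import *
print(manip.sense(), manip.finger_overhang)
for n in("side","top","wrist"):
    s=snap(n,n+'0'); print(n,{k:v for k,v in s.items() if k not in('image','z_map')},(s['z_map']>0).mean())
a=cv2.imread('pics/top0.png');b=cv2.imread('pics/side0.png')
E
```

```text
{'t': 0.0, 'q': array([ 9.37513852e-01,  5.28498707e-01,  1.43386820e+00, -3.18761384e-05,
        1.18137193e+00, -1.78490622e-01]), 'qd': array([-1.89264472e-03, -1.12084731e-03, -1.57238436e-04,  3.68618222e-05,
       -1.30376561e-04, -1.16659996e-03]), 'tau': array([-8.23235550e-04, -4.42356348e+01, -1.78019428e+01, -3.85500534e-04,
        8.61633540e-03,  1.94209730e-05]), 'tcp_pos': array([0.27412439, 0.56093921, 0.24432442]), 'tool_rot': array([ 2.25435214e-01,  9.74257570e-01, -9.91723822e-04, -4.10151139e-04]), 'force': array([ 0.3365151 , -0.30153791, -0.56591587]), 'ft_torque': array([-0.01590943, -0.06139998, -0.03630706]), 'gripper_force': 0.0, 'finger_gap': 1.0016413270772349} 0.014
side {'fov_y': 54.43593743957455, 'cx': 321.3377720604154, 'cy': 198.40987047337396, 'extrinsics': array([[-0.99747946,  0.06081148, -0.03656067,  0.52487536],
       [-0.0685126 , -0.69139335,  0.71922267,  0.53758479],
       [ 0.01845919,  0.71991471,  0.69381702,  0.65093477],
       [ 0.        ,  0.        ,  0.        ,  1.        ]]), 'E': array([[-0.99747946,  0.06081148, -0.03656
[... 938 characters left out ...]
': 319.77914961996845, 'cy': 199.28609446345908, 'mount': array([[-7.31166980e-04,  9.63253939e-01,  2.68591353e-01,
         6.80768562e-02],
       [ 9.99999718e-01,  6.58985905e-04,  3.58894672e-04,
        -1.47220652e-04],
       [ 1.68708791e-04,  2.68591540e-01, -9.63254149e-01,
        -1.27271436e-01],
       [ 0.00000000e+00,  0.00000000e+00,  0.00000000e+00,
         1.00000000e+00]]), 'E': array([[ 0.43996826, -0.86535791, -0.23996587,  0.21307169],
       [ 0.89801089,  0.42334562,  0.1198121 ,  0.59095112],
       [-0.00209185, -0.26820548,  0.96335946,  0.37171995],
       [ 0.        ,  0.        ,  0.        ,  1.        ]]), 'f': np.float64(298.0034487314806)} 0.99603515625
```

View pics/top0.png

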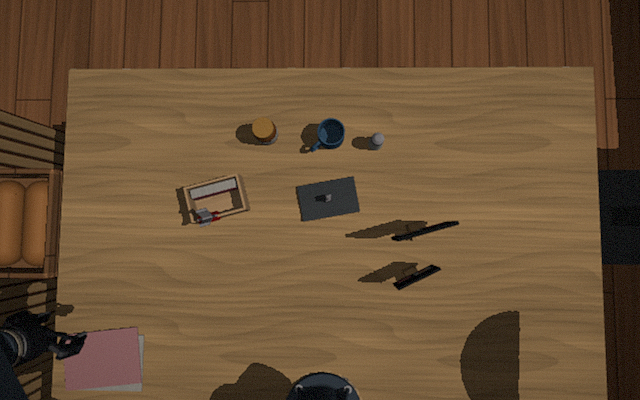

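View pics/side0.png

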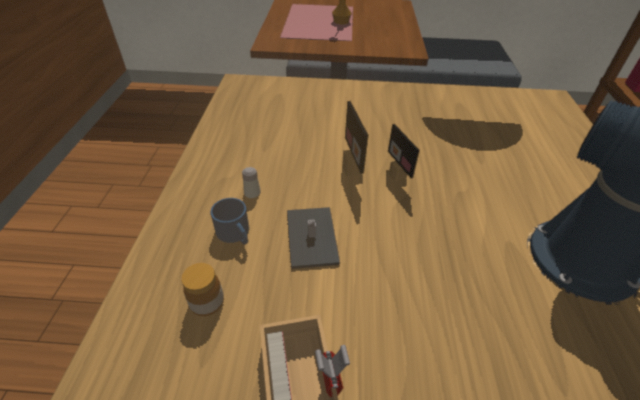

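Top view: the box is at (215,200) with the red clip at (207,216), and the foot is at (328,199). Two things look like the board: the larger at top (425,231), side (355,135), and the smaller at top (416,277), side (403,150). The larger is meant; I'll measure both and check them in a crop.

Run:
```python
from h import *
C=[]
for n in('top','side'):
    s=dict(np.load(f'pics/{n}0.npz')); P=cloud(s).reshape(-1,3); I=s['image'].reshape(-1,3)
    ok=(s['z_map'].ravel()>0); P=P[ok];I=I[ok].astype(int)
    def rep(name,m):
        Q=P[m]
        if len(Q)<3: print(n,name,len(Q));return
        r=cv2.minAreaRect(Q[:,:2].astype(np.float32))
        print(n,name,len(Q),'rect',np.round(r[0],4),np.round(r[1],4),round(r[2],1),'z',np.round(np.percentile(Q[:,2],[2,50,98]),4))
    x,y,z=P.T
    tab=(abs(z)<.03)&(x>.3)&(x<.6)&(abs(y)<.1)
    print(n,'table z',np.median(z[tab&(I[:,0]>110)]))
    reg=lambda a,b,c,d:(x>a)&(x<b)&(y>c)&(y<d)
    rep('big',reg(.33,.5,-.42,-.17)&(z>.08)&(z<.2))
    rep('bigtop',reg(.33,.5,-.42,-.17)&(z>.155)&(z<.2))
    rep('small',reg(.2,.36,-.4,-.15)&(z>.06)&(z<.2))
    rep('foot',reg(.4,.6,-.15,.06)&(z>.005)&(z<.02))
    rep('stem',reg(.4,.6,-.15,.06)&(z>.03))
    rep('box',reg(.35,.6,.1,.4)&(z>.05)&(z<.066)&(I[:,0]>I[:,2]+20))
    rep('clip',reg(.35,.6,.1,.4)&(z>.075)&(z<.2))
    for k,a in dict(jam=(.55,.75,.05,.2),cup=(.55,.75,-.1,.05),shk=(.55,.75,-.25,-.1)).items(): rep(k,reg(*a)&(z>.02))
t=cv2.imread('pics/top0.png')[215:295,340:470]; w=cv2.imread('pics/side0.png')[95:180,330:430]
cv2.imwrite('pics/crop.png',np.hstack([cv2.resize(t,(490,400),interpolation=2),cv2.resize(w[:,:],(300,400),interpolation=2)]))
```

```text
top table z 0.00039875199113970083
top big 625 rect [ 0.4222 -0.2481] [0.1513 0.1331] 2.8 z [0.0826 0.1241 0.1636]
top bigtop 206 rect [ 0.4849 -0.245 ] [0.0092 0.135 ] 16.0 z [0.1568 0.1607 0.1645]
top small 96 rect [ 0.3534 -0.2016] [0.0077 0.0361] 23.8 z [0.0632 0.1136 0.1262]
top foot 1608 rect [ 0.4998 -0.0441] [0.2008 0.2055] 0.4 z [0.0055 0.0104 0.0149]
top stem 38 rect [ 0.572  -0.0141] [0.016  0.0157] 11.7 z [0.0437 0.0499 0.0542]
top box 342 rect [0.5587 0.2874] [0.0986 0.1603] 7.4 z [0.0504 0.0585 0.0639]
top clip 254 rect [0.5166 0.2998] [0.0478 0.046 ] 57.0 z [0.0778 0.095  0.124 ]
top jam 296 rect [0.7355 0.1576] [0.0588 0.0285] 89.1 z [0.0231 0.0788 0.0888]
top cup 234 rect [0.6631 0.001 ] [0.0818 0.1914] 78.7 z [0.0223 0.0531 0.0677]
top shk 193 rect [ 0.7279 -0.1436] [0.0352 0.0343] 45.4 z [0.0235 0.0682 0.0748]
side table z 0.0013089585894801026
side big 1217 rect [ 0.4218 -0.2447] [0.152  0.1339] 3.3 z [0.0815 0.115  0.1622]
side bigtop 154 rect [ 0.4849 -0.2418] [0.0097 0.1337] 16.2 z [0.1558 0.1611 0.1627]
side small 248 rect [ 0.3533 -0.2   ] [0.0092 0.0388] 25.2 z [0.0619 0.0978 0.126 ]
side foot 1851 rect [ 0.5401 -0.0194] [0.1198 0.1588] 0.0 z [0.0089 0.0112 0.0136]
side stem 89 rect [ 0.572  -0.0108] [0.0148 0.0157] 5.1 z [0.0305 0.0464 0.055 ]
side box 1067 rect [0.5519 0.272 ] [0.0996 0.1306] 2.2 z [0.0502 0.0532 0.0628]
side clip 877 rect [0.5166 0.3013] [0.0436 0.0535] 14.9 z [0.0765 0.0961 0.1241]
side jam 883 rect [0.7358 0.1639] [0.0607 0.0282] 89.9 z [0.0227 0.0634 0.0875]
side cup 776 rect [0.6637 0.0041] [0.0849 0.1918] 78.5 z [0.0208 0.0472 0.0669]
side shk 354 rect [ 0.7279 -0.1391] [0.0309 0.036 ] 83.5 z [0.0216 0.0537 0.0743]
```

View pics/crop.png

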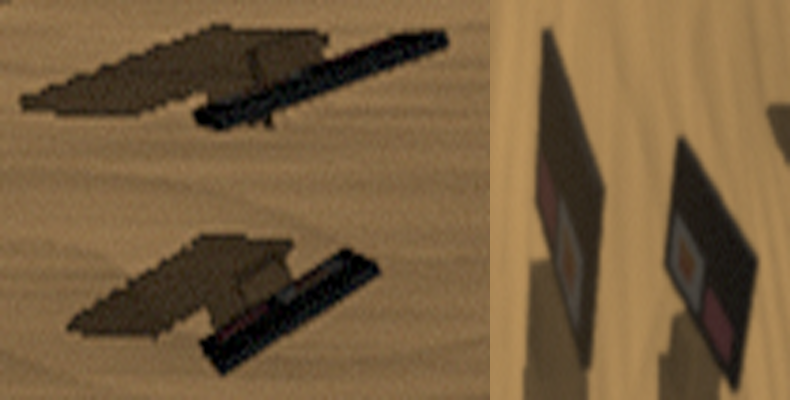

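The crop confirms it: the upper one, with the longer and higher panel (top at z≈0.161), is the larger board. The lower one reaches only about 0.12. Next I'll refit the poses with better regions.

```bash
cat >> h.py <<'E'
def meas(s,only=None,off=0):
    P=cloud(s).reshape(-1,3); I=s['image'].reshape(-1,3).astype(int); ok=s['z_map'].ravel()>0; P=P[ok];I=I[ok]
    x,y,z=P.T
    reg=lambda cx,cy,r:np.hypot(x-cx,y-cy)<r
    M=dict(bigtop=reg(.482,-.25,.13)&(z>.15)&(z<.18), foot=reg(.565,-.02,.12)&(z>.006)&(z<.016)&(I.max(1)<120)&(abs(I[:,0]-I[:,2])<25),
     stem=reg(.572,-.012,.025)&(z>.03), stemtop=reg(.572,-.012,.025)&(z>.0465),
     rim=reg(.55,.27,.12)&(z>.054)&(z<.066)&(I[:,0]>I[:,2]+25)&(I[:,1]>I[:,2]+15), clip=reg(.51,.30,.06)&(z>.072),rolls=reg(.51,.30,.06)&(z>.110),
     jam=reg(.735,.155,.06)&(z>.03),cup=reg(.735,-.015,.06)&(z>.03),shk=reg(.728,-.14,.04)&(z>.03))
    for k,m in M.items():
        Q=P[m]
        if (only and k not in only) or len(Q)<5: continue
        r=cv2.minAreaRect(Q[:,:2].astype(np.float32)); c=cv2.boxPoints(r); e0,e1=c[1]-c[0],c[2]-c[1]
        L=e0 if np.hypot(*e0)>np.hypot(*e1) else e1
        print(k,len(Q),'c',np.round(r[0],4),'mean',np.round(Q[:,:2].mean(0),4),'sz',np.round(sorted(r[1]),4),'long dir deg',round(np.degrees(np.arctan2(L[1],L[0]))%180,1),'z',np.round(np.percentile(Q[:,2],[2,50,98]),4))
E
python3 - <<'E'
from h import *
for n in('top','side'):
    print(n); meas(dict(np.load(f'pics/{n}0.npz')))
s=manip.sense(); print(R.from_quat(s['tool_rot']).as_matrix().round(3))
E
```

```text
top
bigtop 261 c [ 0.4869 -0.2516] mean [ 0.4869 -0.251 ] sz [0.0093 0.1497] long dir deg 106.2 z [0.1529 0.1605 0.1643]
foot 1915 c [ 0.5728 -0.0126] mean [ 0.573  -0.0132] sz [0.0981 0.1592] long dir deg 100.6 z [0.0066 0.0106 0.0145]
stem 38 c [ 0.572  -0.0141] mean [ 0.5717 -0.014 ] sz [0.0157 0.016 ] long dir deg 11.7 z [0.0437 0.0499 0.0542]
stemtop 30 c [ 0.5726 -0.014 ] mean [ 0.573  -0.0139] sz [0.0148 0.0157] long dir deg 101.7 z [0.0472 0.0506 0.0543]
rim 390 c [0.5638 0.2881] mean [0.576  0.2852] sz [0.1095 0.1515] long dir deg 105.3 z [0.0546 0.0598 0.0643]
clip 262 c [0.5167 0.2992] mean [0.5174 0.2987] sz [0.0459 0.0481] long dir deg 59.7 z [0.0733 0.0939 0.124 ]
rolls 77 c [0.5165 0.3   ] mean [0.5177 0.2999] sz [0.0254 0.0437] long dir deg 15.3 z [0.111  0.1204 0.1249]
jam 512 c [0.7511 0.1571] mean [0.7483 0.1556] sz [0.0585 0.0595] long dir deg 176.8 z [0.0364 0.0842 0.0892]
cup 310 c [ 0.7453 -0.0073] mean [ 0.7438 -0.014 ] sz [0.0736 0.0984] long dir deg 101.0 z [0.032  0.0576 0.0688]
shk 176 c [ 0.727  -0.1432] mean [ 0.7254 -0.1421] sz [0.0333 0.0342] long dir 
[... 542 characters left out ...]
593] sz [0.1068 0.1357] long dir deg 105.4 z [0.0547 0.0608 0.063 ]
clip 915 c [0.5166 0.3013] mean [0.5148 0.3043] sz [0.0436 0.0535] long dir deg 104.9 z [0.0733 0.0946 0.1241]
rolls 276 c [0.5165 0.3016] mean [0.5151 0.3026] sz [0.0275 0.0436] long dir deg 15.6 z [0.1105 0.122  0.1248]
jam 1450 c [0.7515 0.1641] mean [0.748  0.1721] sz [0.0601 0.0606] long dir deg 95.8 z [0.0331 0.0824 0.0877]
cup 958 c [ 0.7453 -0.0058] mean [ 0.7453 -0.0133] sz [0.0733 0.1004] long dir deg 101.9 z [0.0309 0.0527 0.0672]
shk 302 c [ 0.7281 -0.1392] mean [ 0.7262 -0.1335] sz [0.0308 0.0354] long dir deg 174.6 z [0.031  0.0584 0.0744]
[[-0.898  0.439 -0.001]
 [ 0.439  0.898 -0.001]
 [ 0.    -0.002 -1.   ]]
```

```bash
cat >> h.py <<'E'
def go(p,yaw,step=.04,start=None):
    "tool-down move to p with tool y heading yaw(deg); prints rows: turn and shift together, tilt corrected"
    st=manip.sense(); p0=np.array(st['tcp_pos']);R0=R.from_quat(st['tool_rot'])
    c,s=np.cos(np.radians(yaw)),np.sin(np.radians(yaw))
    R1=R.from_matrix(np.array([[-s,c,0],[c,s,0],[0,0,-1.]]))
    d=np.array(p)-p0; w=(R0.inv()*R1).as_rotvec(degrees=True)
    n=int(max(np.ceil(np.linalg.norm(d)/step),np.ceil(np.abs(w).max()/8),1))
    Rc=R0; dr=np.round(w/n,1)
    for i in range(n):
        t=np.round(Rc.inv().apply(p0+d*(i+1)/n-p0-d*i/n),4)
        print([*t.tolist(),*dr.tolist()]); Rc=Rc*R.from_rotvec(dr,degrees=True)
    print('n',n,'total',d.round(4),w.round(2))
E
python3 - <<'E'
from h import *
go([.5165,.30,.25],15.4,.045)
E
```

```text
[-0.0415, -0.016, -0.0007, -0.0, 0.0, 6.1]
[-0.043, -0.0115, -0.0007, -0.0, 0.0, 6.1]
[-0.044, -0.0069, -0.0007, -0.0, 0.0, 6.1]
[-0.0445, -0.0022, -0.0007, -0.0, 0.0, 6.1]
[-0.0444, 0.0026, -0.0007, -0.0, 0.0, 6.1]
[-0.0439, 0.0073, -0.0007, -0.0, 0.0, 6.1]
[-0.0429, 0.0119, -0.0007, -0.0, 0.0, 6.1]
[-0.0414, 0.0164, -0.0007, -0.0, 0.0, 6.1]
n 8 total [ 0.2423 -0.261   0.0054] [-1.000e-01  2.000e-02  4.854e+01]
```

Call:
{"method": "drive_tool", "body": {
  "plan": [
    [-0.0415,-0.016,-0.0007,0,0,6.1,1],
    [-0.043,-0.0115,-0.0007,0,0,6.1,1],
    [-0.044,-0.007,-0.0007,0,0,6.1,1],
    [-0.0445,-0.002,-0.0007,0,0,6.1,1],
    [-0.0445,0.0025,-0.0007,0,0,6.1,1],
    [-0.044,0.0075,-0.0007,0,0,6.1,1],
    [-0.043,0.012,-0.0007,0,0,6.1,1],
    [-0.0415,0.0165,-0.0007,0,0,6.1,1],
    [0,0,0,0,0,0,1],
    [0,0,0,0,0,0,1]
  ]
}}

```text
t: 1.15
tcp_pos: [0.5176, 0.2993, 0.2504]
tool_rot: [0.609, 0.793, -0.0, -0.001]
force: [-0.4, -0.0, -1.5]
finger_gap: 0.999
gripper_force: 0.0
```

Run:
```python
from h import *
s=snap('wrist','w_clip'); meas(s,('clip','rolls','rim'))
go([.5725,-.012,.18],10.6,.045)
```

```text
rim 2279 c [0.5646 0.2906] mean [0.5759 0.295 ] sz [0.1088 0.1503] long dir deg 105.6 z [0.055  0.0586 0.0602]
clip 40314 c [0.5097 0.3024] mean [0.5027 0.3061] sz [0.0519 0.12  ] long dir deg 6.7 z [0.0919 0.3155 0.3352]
rolls 39045 c [0.5096 0.3015] mean [0.5022 0.3062] sz [0.0341 0.1199] long dir deg 15.2 z [0.2523 0.3159 0.3352]
[-0.0395, -0.0034, 0.0088, -0.0, -0.0, 0.6]
[-0.0395, -0.003, 0.0088, -0.0, -0.0, 0.6]
[-0.0396, -0.0026, 0.0088, -0.0, -0.0, 0.6]
[-0.0396, -0.0022, 0.0088, -0.0, -0.0, 0.6]
[-0.0396, -0.0018, 0.0088, -0.0, -0.0, 0.6]
[-0.0396, -0.0014, 0.0088, -0.0, -0.0, 0.6]
[-0.0396, -0.0009, 0.0088, -0.0, -0.0, 0.6]
[-0.0396, -0.0005, 0.0088, -0.0, -0.0, 0.6]
n 8 total [ 0.0558 -0.3122 -0.0705] [-0.09 -0.03  4.53]
```

View pics/w_clip.png

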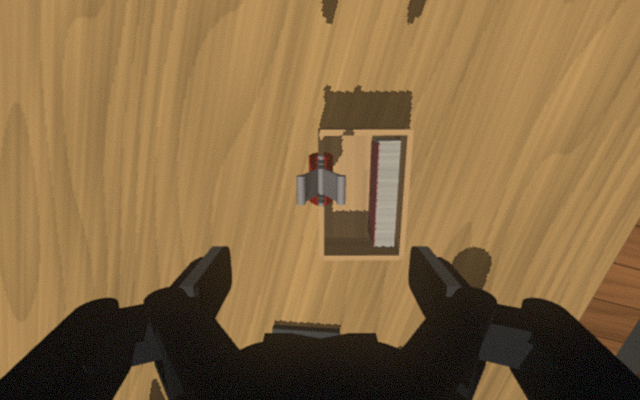

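The wrist view shows the clip at (321,183) on the box's left (-x) wall and the gripper in the foreground. I'll filter out the gripper points and move on to the foot.

```bash
sed -i "s/ok=s\['z_map'\].ravel()>0; P=P/ok=(s['z_map'].ravel()>0)\&(P[:,2]<.17); P=P/" h.py
python3 - <<'E'
from h import *
meas(dict(np.load('pics/w_clip.npz')),('clip','rolls','rim'))
E
```

```text
rim 2279 c [0.5646 0.2906] mean [0.5759 0.295 ] sz [0.1088 0.1503] long dir deg 105.6 z [0.055  0.0586 0.0602]
clip 1821 c [0.5166 0.3031] mean [0.5163 0.3047] sz [0.0437 0.0522] long dir deg 103.6 z [0.0739 0.096  0.1212]
rolls 552 c [0.5167 0.3035] mean [0.5164 0.3042] sz [0.0262 0.0439] long dir deg 14.9 z [0.1104 0.1199 0.1216]
```

Call:
{"method": "drive_tool", "body": {
  "plan": [
    [-0.0395,-0.0034,0.006,0,0,0.6,1],
    [-0.0395,-0.003,0.006,0,0,0.6,1],
    [-0.0395,-0.0026,0.006,0,0,0.6,1],
    [-0.0395,-0.0022,0.006,0,0,0.6,1],
    [-0.0395,-0.0018,0.006,0,0,0.6,1],
    [-0.0395,-0.0014,0.006,0,0,0.6,1],
    [-0.0395,-0.001,0.006,0,0,0.6,1],
    [-0.0395,-0.0005,0.006,0,0,0.6,1],
    [0,0,0,0,0,0,1],
    [0,0,0,0,0,0,1]
  ]
}}

```text
t: 2.2
tcp_pos: [0.5725, -0.0103, 0.2026]
tool_rot: [0.64, 0.768, -0.0, -0.001]
force: [0.3, 0.9, -0.3]
finger_gap: 1.0
gripper_force: 0.0
```

Run:
```python
from h import *
s=snap('wrist','w_foot'); meas(s,('foot','stem','stemtop'))
go([.487,-.2505,.27],16.2,.045)
```

```text
foot 12144 c [ 0.5725 -0.0102] mean [ 0.5716 -0.0048] sz [0.0978 0.1585] long dir deg 100.4 z [0.0072 0.0087 0.0102]
stem 319 c [ 0.5723 -0.0107] mean [ 0.572  -0.0089] sz [0.0159 0.0161] long dir deg 100.6 z [0.0308 0.0474 0.0518]
stemtop 172 c [ 0.5724 -0.0105] mean [ 0.5723 -0.01  ] sz [0.0122 0.0136] long dir deg 10.7 z [0.0467 0.05   0.052 ]
[-0.0369, -0.0213, -0.0112, -0.0, -0.0, -1.0]
[-0.0365, -0.0219, -0.0112, -0.0, -0.0, -1.0]
[-0.0361, -0.0226, -0.0112, -0.0, -0.0, -1.0]
[-0.0357, -0.0232, -0.0112, -0.0, -0.0, -1.0]
[-0.0353, -0.0238, -0.0112, -0.0, -0.0, -1.0]
[-0.0349, -0.0244, -0.0112, -0.0, -0.0, -1.0]
n 6 total [-0.0854 -0.241   0.0672] [-0.05 -0.07 -5.76]
```

Call:
{"method": "drive_tool", "body": {
  "plan": [
    [-0.0369,-0.0213,-0.0112,0,0,-1,1],
    [-0.0365,-0.0219,-0.0112,0,0,-1,1],
    [-0.0361,-0.0226,-0.0112,0,0,-1,1],
    [-0.0357,-0.0232,-0.0112,0,0,-1,1],
    [-0.0353,-0.0238,-0.0112,0,0,-1,1],
    [-0.0349,-0.0244,-0.0112,0,0,-0.8,1],
    [0,0,0,0,0,0,1],
    [0,0,0,0,0,0,1]
  ]
}}

```text
t: 3.05
tcp_pos: [0.4874, -0.2506, 0.2705]
tool_rot: [0.601, 0.8, 0.0, 0.0]
force: [-0.2, 0.9, -1.2]
finger_gap: 1.002
gripper_force: 0.0
```

Run:
```python
from h import *
s=snap('wrist','w_board'); meas(s,('bigtop',))
go([.487,-.249,.132],16.2,.03)
```

```text
bigtop 1898 c [ 0.4868 -0.2493] mean [ 0.4858 -0.2447] sz [0.0089 0.1498] long dir deg 106.4 z [0.1572 0.1587 0.16  ]
[0.0001, -0.0, 0.0276, 0.0, -0.0, 0.0]
[0.0001, -0.0, 0.0276, 0.0, -0.0, 0.0]
[0.0001, -0.0, 0.0276, 0.0, -0.0, 0.0]
[0.0001, -0.0, 0.0276, 0.0, -0.0, 0.0]
[0.0001, -0.0, 0.0276, 0.0, -0.0, 0.0]
n 5 total [-0.0003  0.0007 -0.1381] [ 0.   -0.08  0.05]
```

View pics/w_board.png

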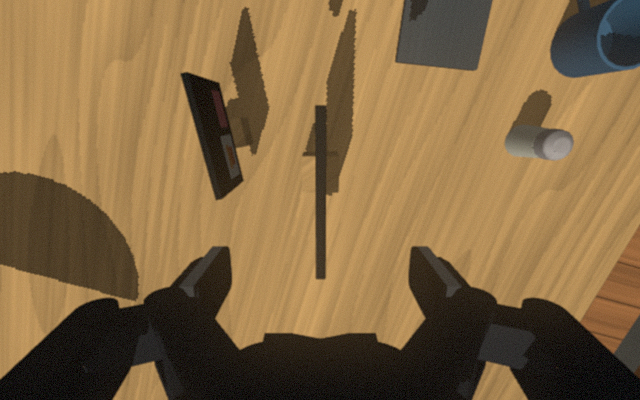

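The board's edge-on panel spans (320,107) to (320,277), centred between the fingers. The path down is clear.

Call:
{"method": "drive_tool", "body": {
  "plan": [
    [0.001,0,0.028,0,0,0,1],
    [0,0,0.028,0,0,0.1,1],
    [0,0,0.028,0,0,0,1],
    [0,0,0.028,0,0,0,1],
    [0,0,0.026,0,0,0,1],
    [0,0,0,0,0,0,1],
    [0,0,0,0,0,0,-1],
    [0,0,0,0,0,0,-1],
    [0,0,0,0,0,0,-1],
    [0,0,0,0,0,0,-1]
  ],
  "newtons": 60
}}

```text
t: 4.1
tcp_pos: [0.4875, -0.2512, 0.1333]
tool_rot: [0.601, 0.799, -0.0, 0.001]
force: [0.3, 0.8, -0.2]
finger_gap: 0.335
gripper_force: 0.0
```

Call:
{"method": "drive_tool", "body": {
  "plan": [
    [0,0,0,0,0,0,-1],
    [0,0,0,0,0,0,-1],
    [0,0,0,0,0,0,-1],
    [0,0,0,0,0,0,-1]
  ]
}}

```text
t: 4.5
tcp_pos: [0.4875, -0.2514, 0.1329]
tool_rot: [0.602, 0.799, 0.0, 0.001]
force: [0.4, 0.2, 5.4]
finger_gap: 0.098
gripper_force: 59.5
```

Run:
```python
from h import *
s=manip.sense(); print(s['tcp_pos'],s['finger_gap'],s['gripper_force'],s['force'])
```

```text
[ 0.48745803 -0.25136418  0.13285032] 0.09833653302528353 59.45002198219299 [0.41937308 0.24194657 5.42099622]
```

Call:
{"method": "drive_tool", "body": {
  "plan": [
    [0,0,-0.01,0,0,0,-1],
    [0,0,-0.02,0,0,0,-1],
    [0,0,-0.025,0,0,0,-1],
    [0,0,-0.025,0,0,0,-1],
    [0,0,-0.01,0,0,0,-1],
    [0,0,0,0,0,0,-1]
  ]
}}

```text
t: 5.1
tcp_pos: [0.4873, -0.2513, 0.2233]
tool_rot: [0.602, 0.799, -0.0, 0.001]
force: [-0.4, -0.5, -2.5]
finger_gap: 0.097
gripper_force: 58.6
```

Run:
```python
from h import *
s=manip.sense(); print(s['tcp_pos'],s['finger_gap'],s['gripper_force'],s['force'])
go([.572,-.0125,.222],10.5,.03)
```

```text
[ 0.48728915 -0.25128472  0.22330752] 0.09681875315591994 58.61152946949005 [-0.36461805 -0.46284995 -2.54709051]
[0.0229, 0.0164, 0.0001, 0.0, 0.0, 0.6]
[0.0231, 0.0161, 0.0001, 0.0, 0.0, 0.6]
[0.0232, 0.0159, 0.0001, 0.0, 0.0, 0.6]
[0.0234, 0.0157, 0.0001, 0.0, 0.0, 0.6]
[0.0236, 0.0154, 0.0001, 0.0, 0.0, 0.6]
[0.0237, 0.0152, 0.0001, 0.0, 0.0, 0.6]
[0.0239, 0.0149, 0.0001, 0.0, 0.0, 0.6]
[0.024, 0.0147, 0.0001, 0.0, 0.0, 0.6]
[0.0242, 0.0144, 0.0001, 0.0, 0.0, 0.6]
n 9 total [ 0.0847  0.2388 -0.0013] [0.09 0.12 5.54]
```

Call:
{"method": "drive_tool", "body": {
  "plan": [
    [0.0229,0.0164,0,0,0,0.6,-1],
    [0.0231,0.0161,0,0,0,0.6,-1],
    [0.0232,0.0159,0,0,0,0.6,-1],
    [0.0234,0.0157,0,0,0,0.6,-1],
    [0.0236,0.0154,0,0,0,0.6,-1],
    [0.0237,0.0152,0,0,0,0.6,-1],
    [0.0239,0.015,0,0,0,0.6,-1],
    [0.024,0.0147,0,0,0,0.6,-1],
    [0.0242,0.0144,0,0,0,0.7,-1],
    [0,0,0,0,0,0,-1]
  ]
}}

```text
t: 6.1
tcp_pos: [0.5713, -0.0088, 0.2202]
tool_rot: [0.638, 0.77, -0.0, -0.002]
force: [-0.5, 0.7, -2.3]
finger_gap: 0.099
gripper_force: 58.8
```

```bash
cat >> h.py <<'E'
def rep(s,name,m):
    P=cloud(s); Q=P[m(*np.moveaxis(P,-1,0))&(s['z_map']>0)]
    if len(Q)<5: print(name,len(Q)); return
    r=cv2.minAreaRect(Q[:,:2].astype(np.float32)); c=cv2.boxPoints(r); e=max(c[1]-c[0],c[2]-c[1],key=np.linalg.norm)
    print(name,len(Q),np.round(r[0],4),np.round(sorted(r[1]),4),'dir',round(np.degrees(np.arctan2(e[1],e[0]))%180,1),'z',np.round(np.percentile(Q[:,2],[2,50,98]),4))
E
python3 - <<'E'
from h import *
s=manip.sense(); print(s['tcp_pos'],s['tool_rot'],s['gripper_force'],s['force'])
for n in('wrist','top','side'):
    im=snap(n,n+'1'); f=lambda x,y,z:np.hypot(x-.572,y+.01)<.1
    rep(im,n+' panel',lambda x,y,z:f(x,y,z)&(z>.115)&(z<.245))
    rep(im,n+' block',lambda x,y,z:f(x,y,z)&(z>.07)&(z<.113))
    rep(im,n+' foot',lambda x,y,z:f(x,y,z)&(z>.006)&(z<.016))
    # tilt of panel
E
```

```text
[ 0.57134874 -0.0088182   0.22020318] [ 6.37833435e-01  7.70172202e-01 -1.92644603e-04 -1.80299571e-03] 58.79071354866028 [-0.548253    0.68037366 -2.33722341]
wrist panel 4162 [0.5655 0.0191] [0.0441 0.0963] dir 100.7 z [0.1261 0.2085 0.2449]
wrist block 158 [0.5663 0.0149] [0.0006 0.044 ] dir 10.7 z [0.0865 0.1015 0.1117]
wrist foot 5709 [ 0.5723 -0.0107] [0.1001 0.1583] dir 100.5 z [0.007  0.0087 0.0102]
top panel 51 [ 0.5546 -0.0029] [0.018  0.1257] dir 100.5 z [0.122  0.1896 0.2401]
top block 0
top foot 463 [ 0.5406 -0.0251] [0.1114 0.1718] dir 115.3 z [0.0066 0.0102 0.0145]
side panel 1015 [ 5.674e-01 -5.000e-04] [0.0439 0.1323] dir 100.7 z [0.1167 0.1753 0.243 ]
side block 154 [0.5775 0.0016] [0.032  0.0626] dir 147.0 z [0.0892 0.1016 0.1121]
side foot 2318 [ 0.5719 -0.0117] [0.0999 0.1629] dir 100.6 z [0.0083 0.0112 0.0136]
```

View pics/side1.png

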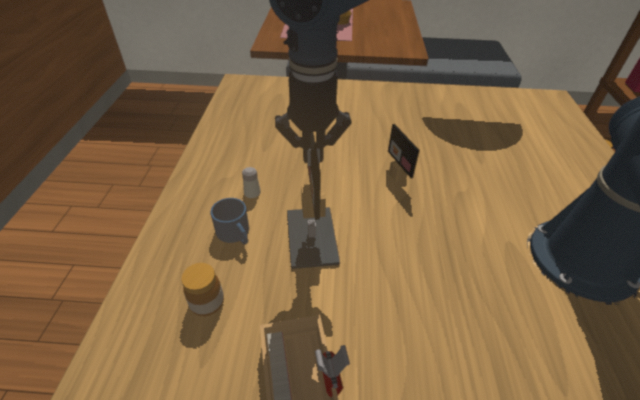

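In the side view the board is held upright above the stem at about (313,228). The block's measured face and the TCP agree that the board must shift about (-4.2, +1.3) mm in tool x, y to sit over the stem.

Call:
{"method": "drive_tool", "body": {
  "plan": [
    [-0.0042,0.0013,0,0,0,0,-1],
    [0,0,0,0.1,0.1,0.1,-1],
    [0,0,0.012,0,0,0,-1],
    [0,0,0.012,0,0,0,-1],
    [0,0,0.006,0,0,0,-1],
    [0,0,0,0,0,0,-1]
  ]
}}

```text
t: 6.85
tcp_pos: [0.5726, -0.0158, 0.1903]
tool_rot: [0.64, 0.768, -0.001, -0.003]
force: [0.2, 0.1, -1.6]
finger_gap: 0.097
gripper_force: 58.7
```

Run:
```python
from h import *
s=manip.sense(); print(s['tcp_pos'],R.from_quat(s['tool_rot']).as_matrix().round(4),s['force'],s['ft_torque'])
im=snap('wrist','wrist2'); f=lambda x,y,z:np.hypot(x-.572,y+.01)<.1
rep(im,' block',lambda x,y,z:f(x,y,z)&(z>.06)&(z<.1)&(y<.03))
rep(im,' foot',lambda x,y,z:f(x,y,z)&(z>.006)&(z<.016))
```

```text
[ 0.57255244 -0.01579768  0.19026505] [[-0.181   0.9835 -0.0059]
 [ 0.9835  0.181   0.0023]
 [ 0.0033 -0.0054 -1.    ]] [ 0.18246384  0.13514201 -1.59773291] [-0.01172951  0.03117302  0.05394442]
 block 260 [0.5673 0.008 ] [0.0008 0.0439] dir 10.4 z [0.0622 0.0822 0.098 ]
 foot 7561 [ 0.5722 -0.0104] [0.1001 0.1587] dir 100.6 z [0.0072 0.0087 0.0102]
```

Call:
{"method": "drive_tool", "body": {
  "plan": [
    [0.003,0.0015,0,-0.3,-0.2,0,-1],
    [0,0,0,0,0,0,-1],
    [0,0,0,0,0,0,-1]
  ]
}}

```text
t: 7.2
tcp_pos: [0.575, -0.0125, 0.1926]
tool_rot: [0.64, 0.769, 0.001, 0.002]
force: [0.4, 0.3, -2.2]
finger_gap: 0.099
gripper_force: 58.8
```

Run:
```python
from h import *
s=manip.sense(); print(s['tcp_pos'],R.from_quat(s['tool_rot']).as_matrix().round(4),s['force'],s['ft_torque'])
im=snap('wrist','wrist3'); f=lambda x,y,z:np.hypot(x-.572,y+.01)<.1
rep(im,' block',lambda x,y,z:f(x,y,z)&(z>.06)&(z<.1)&(y<.03))
```

```text
[ 0.57495744 -0.01246887  0.19256423] [[-0.1817  0.9833  0.0046]
 [ 0.9833  0.1817 -0.0013]
 [-0.0021  0.0043 -1.    ]] [ 0.37897484  0.34345928 -2.18243343] [ 0.02715786 -0.01462729  0.01215034]
 block 258 [0.5709 0.0109] [0.0007 0.044 ] dir 10.5 z [0.0602 0.0834 0.0997]
```

Call:
{"method": "drive_tool", "body": {
  "plan": [
    [0.0005,-0.0025,0,0.1,0.1,0,-1],
    [0,0,0,0,0,0,-1],
    [0,0,0,0,0,0,-1]
  ]
}}

```text
t: 7.55
tcp_pos: [0.5721, -0.0127, 0.1922]
tool_rot: [0.64, 0.768, 0.001, 0.001]
force: [-0.3, 0.3, -2.8]
finger_gap: 0.096
gripper_force: 58.8
```

Run:
```python
from h import *
for i in range(2):
    s=manip.sense(); print(s['tcp_pos'],R.from_quat(s['tool_rot']).as_matrix()[:,2].round(4),s['force'])
    im=snap('wrist'); f=lambda x,y,z:np.hypot(x-.572,y+.01)<.1
    rep(im,' block',lambda x,y,z:f(x,y,z)&(z>.06)&(z<.1)&(y<.03))
```

```text
[ 0.57211311 -0.01270235  0.19219266] [ 1.8e-03  3.0e-04 -1.0e+00] [-0.32471322  0.25219621 -2.79137233]
 block 260 [0.5677 0.0108] [0.0007 0.0438] dir 10.6 z [0.0632 0.0837 0.0997]
[ 0.572182   -0.01271683  0.19217201] [ 1.8e-03  3.0e-04 -1.0e+00] [ 0.49957425  0.24932442 -1.90446145]
 block 263 [0.5678 0.0108] [0.0007 0.0439] dir 10.3 z [0.0613 0.0836 0.0995]
```

Call:
{"method": "drive_tool", "body": {
  "plan": [
    [0,0,0.007,0,0,0,-1],
    [0,0,0.008,0,0,0,-1],
    [0,0,0.008,0,0,0,-1],
    [0,0,0,0,0,0,-1]
  ]
}}

```text
t: 8.05
tcp_pos: [0.5721, -0.0126, 0.1675]
tool_rot: [0.64, 0.768, 0.001, -0.0]
force: [0.9, 0.4, -2.2]
finger_gap: 0.102
gripper_force: 58.8
```

Run:
```python
from h import *
s=manip.sense(); print(s['tcp_pos'],R.from_quat(s['tool_rot']).as_matrix()[:,2].round(4),s['force'],s['ft_torque'])
im=snap('wrist'); f=lambda x,y,z:np.hypot(x-.572,y+.01)<.1
rep(im,' block',lambda x,y,z:f(x,y,z)&(z>.03)&(z<.08)&(y<.03))
rep(im,' foot',lambda x,y,z:f(x,y,z)&(z>.006)&(z<.016))
```

```text
[ 0.57205538 -0.01257448  0.16754503] [ 6.e-04  8.e-04 -1.e+00] [ 0.86738514  0.44691102 -2.180793  ] [ 0.03200564 -0.2234939   0.04254348]
 block 316 [0.5676 0.0111] [0.0006 0.044 ] dir 10.5 z [0.0345 0.0606 0.079 ]
 foot 8745 [ 0.5724 -0.0107] [0.1001 0.1594] dir 100.5 z [0.0071 0.0087 0.0102]
```

Call:
{"method": "drive_tool", "body": {
  "plan": [
    [0,0,0.008,0,0,0,-1],
    [0,0,0.008,0,0,0,-1],
    [0,0,0.005,0,0,0,-1],
    [0,0,0,0,0,0,-1]
  ]
}}

```text
t: 8.5
tcp_pos: [0.5721, -0.0126, 0.1472]
tool_rot: [0.64, 0.768, 0.001, 0.0]
force: [0.7, -0.2, -2.3]
finger_gap: 0.101
gripper_force: 58.7
```

Call:
{"method": "drive_tool", "body": {
  "plan": [
    [0,0,0.002,0,0,0,-1],
    [0,0,0.002,0,0,0,-1],
    [0,0,0,0,0,0,-1]
  ]
}}

```text
t: 8.8
tcp_pos: [0.5722, -0.0126, 0.144]
tool_rot: [0.64, 0.769, 0.001, 0.0]
force: [0.9, 0.6, -2.3]
finger_gap: 0.099
gripper_force: 58.8
```

Call:
{"method": "drive_tool", "body": {
  "plan": [
    [0,0,0.001,0,0,0,-1],
    [0,0,0.001,0,0,0,-1],
    [0,0,0,0,0,0,-1]
  ]
}}

```text
t: 9.1
tcp_pos: [0.5724, -0.0126, 0.1429]
tool_rot: [0.64, 0.769, 0.001, 0.001]
force: [-0.4, 1.4, 3.5]
finger_gap: 0.101
gripper_force: 59.7
```

Wrist force went from -2.3 to +3.5 N at the height I expected for home, so the board is seated. One small press, then I'll open.

Call:
{"method": "drive_tool", "body": {
  "plan": [
    [0,0,0.001,0,0,0,-1],
    [0,0,0,0,0,0,-1],
    [0,0,0,0,0,0,1],
    [0,0,0,0,0,0,1],
    [0,0,0,0,0,0,1],
    [0,0,0,0,0,0,1],
    [0,0,0,0,0,0,1],
    [0,0,0,0,0,0,1]
  ]
}}

```text
t: 9.9
tcp_pos: [0.5722, -0.0127, 0.1409]
tool_rot: [0.64, 0.769, 0.001, 0.0]
force: [0.1, -0.6, -0.4]
finger_gap: 0.997
gripper_force: 0.0
```

Run:
```python
from h import *
s=manip.sense(); print(s['tcp_pos'],s['finger_gap'],s['force'])
for n in ('wrist','top','side'):
    im=snap(n); f=lambda x,y,z:np.hypot(x-.572,y+.01)<.1
    rep(im,n+' block',lambda x,y,z:f(x,y,z)&(z>.02)&(z<.055)&(y<.03))
    rep(im,n+' ptop',lambda x,y,z:f(x,y,z)&(z>.162)&(z<.176))
    rep(im,n+' foot',lambda x,y,z:f(x,y,z)&(z>.006)&(z<.014))
```

```text
[ 0.5722483  -0.01267879  0.14093324] 0.9969132395447848 [ 0.106384   -0.64623271 -0.44668958]
wrist block 249 [0.568  0.0108] [0.0006 0.0438] dir 10.3 z [0.0221 0.0403 0.0546]
wrist ptop 8423 [5.639e-01 1.000e-04] [0.091  0.0978] dir 136.8 z [0.1632 0.1686 0.1753]
wrist foot 12366 [ 0.5724 -0.0106] [0.1    0.1593] dir 100.5 z [0.0072 0.0087 0.0101]
top block 1
top ptop 3
top foot 395 [ 0.5607 -0.0144] [0.089  0.1589] dir 105.5 z [0.0067 0.0104 0.0138]
side block 181 [0.5771 0.0038] [0.0271 0.0565] dir 152.1 z [0.0205 0.0371 0.054 ]
side ptop 310 [0.5604 0.001 ] [0.0912 0.0919] dir 135.9 z [0.1627 0.1709 0.1745]
side foot 1941 [ 0.5719 -0.0124] [0.1003 0.1633] dir 100.5 z [0.0083 0.0111 0.0135]
```

Call:
{"method": "drive_tool", "body": {
  "plan": [
    [0,0,-0.02,0,0,0,1],
    [0,0,-0.03,0,0,0,1],
    [0,0,-0.04,0,0,0,1],
    [0,0,-0.04,0,0,0,1],
    [0,0,0,0,0,0,1],
    [0,0,0,0,0,0,1]
  ]
}}

```text
t: 10.65
tcp_pos: [0.5723, -0.0127, 0.2722]
tool_rot: [0.64, 0.769, 0.001, 0.002]
force: [-0.7, 0.2, 0.7]
finger_gap: 0.998
gripper_force: 0.0
```

Run:
```python
from h import *
s=manip.sense(); print(s['tcp_pos'])
for n in ('wrist','top'):
    im=snap(n,n+'_home'); f=lambda x,y,z:np.hypot(x-.572,y+.01)<.1
    rep(im,n+' ptop',lambda x,y,z:f(x,y,z)&(z>.163)&(z<.180))
    rep(im,n+' block',lambda x,y,z:f(x,y,z)&(z>.02)&(z<.055)&(y<.03))
    rep(im,n+' foot',lambda x,y,z:f(x,y,z)&(z>.006)&(z<.014))
    meas(im,('rolls','clip','rim'))
go([.5165,.303,.26],15.3,.045)
```

```text
[ 0.57233589 -0.0127096   0.27215831]
wrist ptop 2016 [ 0.5721 -0.0111] [0.0087 0.1498] dir 100.6 z [0.1672 0.1687 0.17  ]
wrist block 78 [0.568  0.0108] [0.0004 0.0439] dir 10.4 z [0.0201 0.0397 0.0505]
wrist foot 6529 [ 0.5723 -0.011 ] [0.1    0.1592] dir 100.6 z [0.0071 0.0087 0.0104]
top ptop 52 [0.5615 0.0425] [0.009  0.0354] dir 100.7 z [0.1645 0.1703 0.1739]
top block 1
top foot 441 [5.251e-01 5.000e-04] [0.1046 0.1445] dir 88.0 z [0.0066 0.0103 0.0138]
rim 270 c [0.5641 0.2877] mean [0.5745 0.2777] sz [0.1094 0.151 ] long dir deg 105.5 z [0.0555 0.0598 0.0636]
clip 264 c [0.5166 0.3   ] mean [0.5176 0.2987] sz [0.0461 0.048 ] long dir deg 57.9 z [0.0743 0.0942 0.1238]
rolls 78 c [0.5164 0.3005] mean [0.5175 0.2998] sz [0.0262 0.0441] long dir deg 15.8 z [0.111  0.1205 0.1242]
[0.04, 0.0004, 0.0013, -0.0, -0.0, -0.6]
[0.04, 0.0009, 0.0013, -0.0, -0.0, -0.6]
[0.04, 0.0013, 0.0013, -0.0, -0.0, -0.6]
[0.04, 0.0017, 0.0013, -0.0, -0.0, -0.6]
[0.04, 0.0021, 0.0013, -0.0, -0.0, -0.6]
[0.0399, 0.0025, 0.0013, -0.0, -0.0, -0.6]
[0.0399, 0.003, 0.0013, -0.0, -0.0, -0.6]
[0.0399, 0.0034, 0.0013, -0.0, -0.0, -0.6]
n 8 total [-0.0545  0.3155 -0.0098] [-0.05 -0.06 -4.86]
```

The board is home: top edge centre (0.5721, -0.0111), direction 100.6°, in line with the foot. Now for the clip.

Call:
{"method": "drive_tool", "body": {
  "plan": [
    [0.04,0.0004,0.0013,0,0,-0.6,1],
    [0.04,0.0009,0.0013,0,0,-0.6,1],
    [0.04,0.0013,0.0013,0,0,-0.6,1],
    [0.04,0.0017,0.0013,0,0,-0.6,1],
    [0.04,0.0021,0.0013,0,0,-0.6,1],
    [0.04,0.0025,0.0013,0,0,-0.6,1],
    [0.04,0.003,0.0013,0,0,-0.6,1],
    [0.04,0.0034,0.0013,0,0,-0.6,1],
    [0,0,0,0,0,0,1],
    [0,0,0,0,0,0,1]
  ]
}}

```text
t: 11.75
tcp_pos: [0.5162, 0.3034, 0.2587]
tool_rot: [0.606, 0.795, -0.001, -0.0]
force: [-1.0, 0.2, -0.1]
finger_gap: 0.996
gripper_force: 0.0
```

Run:
```python
from h import *
s=manip.sense(); print(s['tcp_pos'])
im=snap('wrist','w_clip2'); meas(im,('rolls','clip','rim'))
go([.5167,.3035,.16],15.3,.025)
```

```text
[0.51621387 0.30339712 0.25867993]
rim 2185 c [0.564  0.2904] mean [0.577  0.2946] sz [0.1099 0.1507] long dir deg 105.3 z [0.0545 0.0585 0.0601]
clip 1704 c [0.5166 0.3032] mean [0.5163 0.3047] sz [0.0434 0.0522] long dir deg 106.4 z [0.0744 0.0961 0.1212]
rolls 515 c [0.5166 0.3035] mean [0.5166 0.3043] sz [0.0262 0.0437] long dir deg 15.6 z [0.1103 0.1199 0.1216]
[0.0003, 0.0001, 0.0248, -0.0, 0.0, -0.0]
[0.0003, 0.0001, 0.0248, -0.0, 0.0, -0.0]
[0.0003, 0.0001, 0.0248, -0.0, 0.0, -0.0]
[0.0003, 0.0001, 0.0248, -0.0, 0.0, -0.0]
n 4 total [-0.      0.001  -0.0991] [-0.09  0.06 -0.02]
```

Call:
{"method": "drive_tool", "body": {
  "plan": [
    [0.0002,0.0003,0.025,0,0,0,1],
    [0,0,0.025,0,0,0,1],
    [0,0,0.025,0,0,0,1],
    [0,0,0.025,0,0,0,1],
    [0,0,0.02,0,0,0,1],
    [0,0,0.015,0,0,0,1],
    [0,0,0.01,0,0,0,1],
    [0,0,0,0,0,0,1],
    [0,0,0,0,0,0,1]
  ]
}}

```text
t: 12.7
tcp_pos: [0.5185, 0.3028, 0.1159]
tool_rot: [0.608, 0.794, 0.001, 0.001]
force: [0.3, 0.8, 0.1]
finger_gap: 1.001
gripper_force: 0.0
```

Run:
```python
from h import *
s=manip.sense(); print(s['tcp_pos'],R.from_quat(s['tool_rot']).as_matrix().round(4),s['force'])
```

```text
[0.51848    0.3027649  0.11590626] [[-2.618e-01  9.651e-01  1.900e-03]
 [ 9.651e-01  2.618e-01  3.000e-04]
 [-2.000e-04  1.900e-03 -1.000e+00]] [0.33007222 0.83032169 0.05150858]
```

Call:
{"method": "drive_tool", "body": {
  "plan": [
    [0.0012,-0.0017,0.002,0,0,0,1],
    [0,0,0,0,0,0,1],
    [0,0,0,0,0,0,1]
  ]
}}

```text
t: 13.0
tcp_pos: [0.5162, 0.3043, 0.1143]
tool_rot: [0.607, 0.795, 0.001, 0.001]
force: [-0.6, 0.2, -0.3]
finger_gap: 1.006
gripper_force: 0.0
```

Aligned within 1 mm. Now I'll squeeze at 30 N.

Call:
{"method": "drive_tool", "body": {
  "plan": [
    [0,0,0,0,0,0,-1],
    [0,0,0,0,0,0,-1],
    [0,0,0,0,0,0,-1],
    [0,0,0,0,0,0,-1],
    [0,0,0,0,0,0,-1],
    [0,0,0,0,0,0,-1],
    [0,0,0,0,0,0,-1]
  ],
  "newtons": 30
}}

```text
t: 13.7
tcp_pos: [0.5159, 0.3041, 0.1136]
tool_rot: [0.607, 0.795, 0.001, 0.001]
force: [0.3, 0.5, -1.3]
finger_gap: 0.212
gripper_force: 31.3
```

Run:
```python
from h import *
s=manip.sense(); print(s['tcp_pos'],s['finger_gap'],s['gripper_force'],s['force'])
im=snap('wrist','w_sq'); snap('side','s_sq')
a=im['image'][100:330,180:460]; b=cv2.imread('pics/s_sq.png')[290:400,250:380]
cv2.imwrite('pics/sq.png',np.hstack([cv2.resize(a[...,::-1],(420,345),interpolation=2),cv2.resize(b,(380,345),interpolation=2)]))
```

```text
[0.51594051 0.30407693 0.1136119 ] 0.21224891452459776 31.254665851593018 [ 0.26793967  0.54972336 -1.26360841]
```

View pics/sq.png

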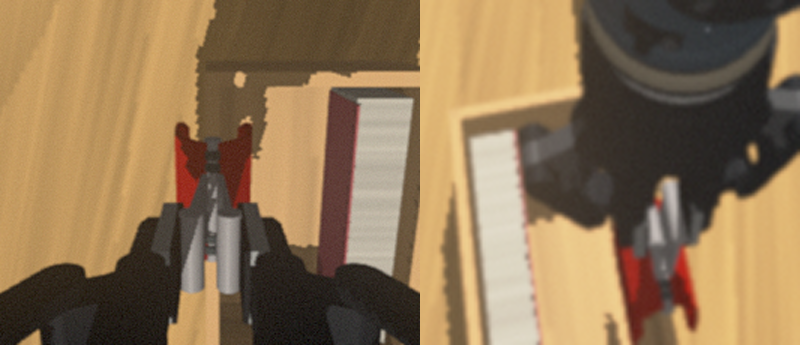

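The crop shows the rolls pinched between the pads at (195,250) and (230,250), with the red jaws spread either side of the rim. Lifting straight up.

Call:
{"method": "drive_tool", "body": {
  "plan": [
    [0,0,-0.005,0,0,0,-1],
    [0,0,-0.01,0,0,0,-1],
    [0,0,-0.015,0,0,0,-1],
    [0,0,-0.02,0,0,0,-1],
    [0,0,-0.025,0,0,0,-1],
    [0,0,-0.03,0,0,0,-1],
    [0,0,-0.03,0,0,0,-1],
    [0,0,-0.02,0,0,0,-1],
    [0,0,0,0,0,0,-1],
    [0,0,0,0,0,0,-1]
  ]
}}

```text
t: 14.8
tcp_pos: [0.5155, 0.304, 0.2691]
tool_rot: [0.607, 0.795, 0.001, 0.001]
force: [-0.2, 0.2, -0.3]
finger_gap: 0.209
gripper_force: 31.3
```

```bash
cat > clip.py <<'E'
from h import *
def clipm(s,tag):
    "red jaw points in the tool frame"
    st=manip.sense(); Rt=R.from_quat(st['tool_rot']).as_matrix(); P=cloud(s); I=s['image'].astype(int)
    m=(s['z_map']>0)&(I[...,0]>60)&(I[...,0]>2.2*I[...,1])&(I[...,0]>2.2*I[...,2])
    Q=(P[m]-st['tcp_pos'])@Rt; Q=Q[(abs(Q[:,0])<.06)&(abs(Q[:,1])<.04)&(Q[:,2]>.01)&(Q[:,2]<.1)]
    print(tag,len(Q),'tool x',np.percentile(Q[:,0],[1,99]).round(4),'y',np.percentile(Q[:,1],[1,99]).round(4),'z',np.percentile(Q[:,2],[1,50,99]).round(4))
    for lo,hi in((.04,.055),(.055,.065),(.065,.09)):
        q=Q[(Q[:,2]>lo)&(Q[:,2]<hi)]
        for sg in(-1,1):
            k=q[q[:,1]*sg>0]
            if len(k)>4: print('  z',lo,sg,len(k),'x',k[:,0].min().round(4),k[:,0].max().round(4),'y',np.percentile(k[:,1],[2,98]).round(4))
    return Q
E
python3 - <<'E'
from clip import *
s=manip.sense(); print(s['tcp_pos'],s['finger_gap'],s['gripper_force'],s['force'])
for n in('wrist','top','side'): clipm(snap(n,n+'_lift'),n)
meas(dict(np.load('pics/top_lift.npz')),('rim',)); meas(dict(np.load('pics/wrist_lift.npz')),('rim',))
a=cv2.imread('pics/wrist_lift.png')[100:330,180:460]; b=cv2.imread('pics/side_lift.png')[230:370,260:420]
cv2.imwrite('pics/lift.png',np.hstack([cv2.resize(a,(420,345),interpolation=2),cv2.resize(b,(380,345),interpolation=2)]))
E
```

```text
[0.51549771 0.30399272 0.26911734] 0.20857616294662712 31.281906366348267 [-0.16687805  0.22501751 -0.30528796]
wrist 884 tool x [-0.0042  0.0241] y [-0.0135  0.0171] z [0.0361 0.0441 0.0648]
  z 0.04 -1 418 x -0.0051 0.0242 y [-0.0135 -0.006 ]
  z 0.04 1 311 x -0.0046 0.0241 y [0.0094 0.0171]
  z 0.055 -1 8 x 0.0199 0.0227 y [-0.012  -0.0101]
  z 0.065 -1 6 x 0.0208 0.0236 y [-0.0126 -0.0101]
top 128 tool x [-0.0289  0.0008] y [-0.0165  0.0163] z [0.0189 0.0431 0.0646]
  z 0.04 -1 50 x -0.0287 0.0032 y [-0.0159 -0.0071]
  z 0.04 1 30 x -0.0281 -0.0032 y [0.0087 0.0156]
  z 0.055 -1 6 x -0.0287 -0.0247 y [-0.0165 -0.0107]
  z 0.055 1 5 x -0.0289 -0.0236 y [0.0135 0.0169]
side 520 tool x [-0.0184  0.0226] y [-0.0143  0.0171] z [0.0344 0.043  0.0641]
  z 0.04 -1 79 x -0.0066 0.0228 y [-0.0143 -0.0093]
  z 0.04 1 239 x -0.0218 0.0227 y [0.0086 0.0165]
  z 0.055 -1 22 x 0.0125 0.0226 y [-0.0145 -0.0119]
  z 0.055 1 32 x -0.0168 0.0227 y [0.0148 0.0172]
rim 386 c [0.5683 0.2892] mean [0.5769 0.2807] sz [0.101  0.1517] long dir deg 105.5 z [0.0553 0.0596 0.064 ]
rim 1578 c [0.5687 0.2919] mean [0.5781 0.317 ] sz [0.1    0.1492] long dir deg 105.3 z [0.055  0.0587 0.0602]
```

View pics/lift.png

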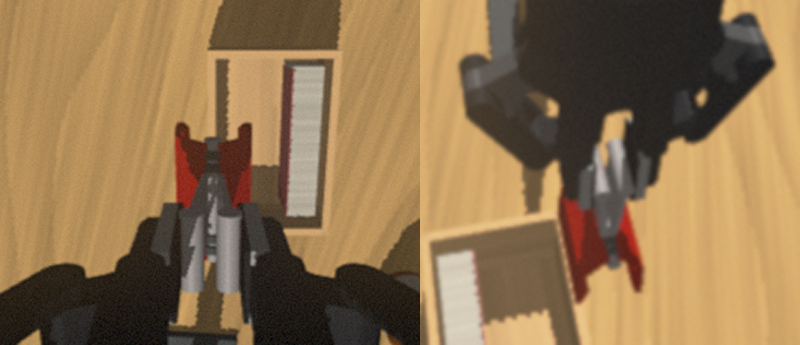

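The box hasn't moved. The clip hangs upright from the fingers at the stop, with its lips about 66 mm below the TCP and centred within 2 mm. I'll carry it above the board at z=0.28.

Run:
```python
from h import *
go([.5705,-.0094,.28],10.6,.036)
```

```text
[-0.0352, -0.0032, -0.0014, -0.0, 0.0, 0.5]
[-0.0352, -0.0029, -0.0014, -0.0, 0.0, 0.5]
[-0.0352, -0.0026, -0.0014, -0.0, 0.0, 0.5]
[-0.0353, -0.0022, -0.0014, -0.0, 0.0, 0.5]
[-0.0353, -0.0019, -0.0014, -0.0, 0.0, 0.5]
[-0.0353, -0.0016, -0.0014, -0.0, 0.0, 0.5]
[-0.0353, -0.0013, -0.0014, -0.0, 0.0, 0.5]
[-0.0353, -0.001, -0.0014, -0.0, 0.0, 0.5]
[-0.0353, -0.0007, -0.0014, -0.0, 0.0, 0.5]
n 9 total [ 0.0557 -0.3131  0.0129] [-0.09  0.03  4.64]
```

Call:
{"method": "drive_tool", "body": {
  "plan": [
    [-0.0352,-0.0032,-0.0014,0,0,0.5,-1],
    [-0.0352,-0.0029,-0.0014,0,0,0.5,-1],
    [-0.0352,-0.0026,-0.0014,0,0,0.5,-1],
    [-0.0353,-0.0022,-0.0014,0,0,0.5,-1],
    [-0.0353,-0.0019,-0.0014,0,0,0.5,-1],
    [-0.0353,-0.0016,-0.0014,0,0,0.5,-1],
    [-0.0353,-0.0013,-0.0014,0,0,0.5,-1],
    [-0.0353,-0.001,-0.0014,0,0,0.5,-1],
    [-0.0353,-0.0007,-0.0014,0,0,0.6,-1],
    [0,0,0,0,0,0,-1]
  ]
}}

```text
t: 15.95
tcp_pos: [0.5723, -0.0132, 0.2801]
tool_rot: [0.64, 0.768, -0.0, 0.001]
force: [-0.6, 1.0, -0.5]
finger_gap: 0.212
gripper_force: 31.3
```

Call:
{"method": "drive_tool", "body": {
  "plan": [
    [0,0,0,0,0,0,-1],
    [0,0,0,0,0,0,-1]
  ]
}}

```text
t: 16.15
tcp_pos: [0.5707, -0.008, 0.2803]
tool_rot: [0.638, 0.77, 0.0, -0.001]
force: [-0.3, 0.2, -1.1]
finger_gap: 0.212
gripper_force: 31.3
```

```bash
cat >> clip.py <<'E'
def full():
    s0=manip.sense(); print(s0['tcp_pos'],R.from_quat(s0['tool_rot']).as_matrix().round(4).tolist(),s0['finger_gap'],s0['gripper_force'],s0['force'])
    st=s0;Rt=R.from_quat(st['tool_rot']).as_matrix()
    for n in('wrist','side'):
        s=snap(n); clipm(s,n)
        P=cloud(s); I=s['image'].astype(int); m=(s['z_map']>0)&(np.hypot(P[...,0]-.572,P[...,1]+.01)<.1)&(P[...,2]>.163)&(P[...,2]<.176)&(I.max(-1)<90)
        Q=(P[m]-st['tcp_pos'])@Rt; Q=Q[abs(Q[:,1])<.008]
        if len(Q)>10: print(' panel top in tool: x',np.percentile(Q[:,0],[0,100]).round(4),'y',np.percentile(Q[:,1],[2,50,98]).round(4),'z',np.percentile(Q[:,2],[2,50]).round(4),len(Q),'slope',np.polyfit(Q[:,0],Q[:,1],1).round(4))
E
python3 -c "
from clip import *
full()"
```

```text
[ 0.57073279 -0.00802145  0.28031321] [[-0.1852, 0.9827, -0.0007], [0.9827, 0.1852, 0.0013], [0.0015, -0.0004, -1.0]] 0.2115726822903229 31.282573342323303 [-0.28684253  0.20118311 -1.07305688]
wrist 1212 tool x [-0.0042  0.0239] y [-0.0145  0.0161] z [0.0372 0.0449 0.0667]
  z 0.04 -1 492 x -0.0054 0.024 y [-0.0145 -0.006 ]
  z 0.04 1 502 x -0.0046 0.0241 y [0.0069 0.0161]
  z 0.055 1 8 x 0.0132 0.0239 y [0.0137 0.0173]
  z 0.065 -1 25 x 0.0197 0.024 y [-0.0137 -0.0105]
  z 0.065 1 15 x 0.02 0.0237 y [0.0131 0.015 ]
 panel top in tool: x [-0.0771  0.0718] y [-0.0032  0.0008  0.0055] z [0.1103 0.1117] 951 slope [0.0113 0.0006]
side 98 tool x [-0.0239  0.0179] y [-0.0126  0.0154] z [0.0362 0.0424 0.0474]
  z 0.04 -1 26 x -0.0227 0.0199 y [-0.0126 -0.0089]
  z 0.04 1 52 x -0.0239 0.0122 y [0.0084 0.0153]
 panel top in tool: x [-0.0613  0.0727] y [-0.0023  0.0015  0.0049] z [0.1073 0.1093] 223 slope [-0.0013  0.0015]
```

Call:
{"method": "drive_tool", "body": {
  "plan": [
    [-0.0025,0.0005,0.008,0,0,0,-1],
    [0,0,0.008,0,0,0,-1],
    [0,0,0.008,0,0,0,-1],
    [0,0,0.008,0,0,0,-1],
    [0,0,0,0,0,0,-1],
    [0,0,0,0,0,0,-1],
    [0,0,0,0,0,0,-1]
  ]
}}

```text
t: 16.95
tcp_pos: [0.5728, -0.0114, 0.2496]
tool_rot: [0.639, 0.77, 0.001, 0.001]
force: [-0.1, -0.2, -1.1]
finger_gap: 0.209
gripper_force: 31.3
```

```bash
python3 -c "
from clip import *
full()"
```

```text
[ 0.57280619 -0.01141119  0.2495618 ] [[-0.1846, 0.9828, 0.0024], [0.9828, 0.1846, 0.0002], [-0.0003, 0.0024, -1.0]] 0.20907859368087467 31.28309726715088 [-0.11766359 -0.2454593  -1.10782551]
wrist 1296 tool x [-0.0038  0.0241] y [-0.0145  0.0163] z [0.0372 0.0446 0.0669]
  z 0.04 -1 509 x -0.0055 0.0242 y [-0.0145 -0.0055]
  z 0.04 1 524 x -0.004 0.0242 y [0.007  0.0163]
  z 0.055 1 7 x 0.0201 0.0241 y [0.0131 0.0167]
  z 0.065 -1 31 x 0.0197 0.0241 y [-0.0135 -0.0107]
  z 0.065 1 23 x 0.0085 0.0242 y [0.0132 0.0179]
 panel top in tool: x [-0.0725  0.0758] y [-0.0048 -0.0007  0.0035] z [0.0796 0.0809] 1306 slope [-0.0003 -0.0005]
side 96 tool x [-0.0226  0.0128] y [-0.0127  0.0156] z [0.0369 0.042  0.0478]
  z 0.04 -1 24 x -0.0224 0.0173 y [-0.0129 -0.0086]
  z 0.04 1 47 x -0.0226 0.0112 y [0.0089 0.0156]
 panel top in tool: x [-0.0227  0.0752] y [-0.0041 -0.0001  0.0033] z [0.077  0.0785] 170 slope [-0.0049 -0.    ]
```

Call:
{"method": "drive_tool", "body": {
  "plan": [
    [0.001,-0.0016,0,0,0,0,-1],
    [0,0,0,0,0,0,-1],
    [0,0,0.005,0,0,0,-1],
    [0,0,0.005,0,0,0,-1],
    [0,0,0,0,0,0,-1],
    [0,0,0,0,0,0,-1]
  ]
}}

```text
t: 17.65
tcp_pos: [0.5706, -0.0106, 0.2389]
tool_rot: [0.638, 0.77, 0.0, 0.0]
force: [0.3, 0.4, -0.1]
finger_gap: 0.214
gripper_force: 31.3
```

```bash
python3 -c "
from clip import *
full()"
```

```text
[ 0.57061862 -0.01059908  0.23888543] [[-0.1847, 0.9828, 0.0009], [0.9828, 0.1847, 0.0005], [0.0003, 0.001, -1.0]] 0.2136746403695137 31.282854080200195 [ 0.29692894  0.40059638 -0.14894564]
wrist 1392 tool x [-0.0039  0.0242] y [-0.0146  0.0162] z [0.037  0.0447 0.068 ]
  z 0.04 -1 526 x -0.0048 0.0243 y [-0.0146 -0.0056]
  z 0.04 1 575 x -0.0041 0.0244 y [0.0068 0.0162]
  z 0.055 1 5 x 0.0222 0.0242 y [0.0144 0.0165]
  z 0.065 -1 35 x 0.0197 0.0242 y [-0.0144 -0.0109]
  z 0.065 1 32 x 0.0082 0.0242 y [0.0124 0.0173]
 panel top in tool: x [-0.0742  0.0742] y [-0.0027  0.0013  0.0059] z [0.0688 0.0702] 1456 slope [0.0096 0.0012]
side 93 tool x [-0.0232  0.0154] y [-0.0129  0.0158] z [0.0367 0.0424 0.0484]
  z 0.04 -1 24 x -0.0204 0.0158 y [-0.0129 -0.0092]
  z 0.04 1 47 x -0.0232 0.0114 y [0.0092 0.0158]
 panel top in tool: x [-0.0108  0.0746] y [-0.002   0.002   0.0054] z [0.0662 0.0681] 158 slope [-0.0049  0.0021]
```

Centred: the panel is at tool y +1.4 mm and the jaws at about +1 mm. Lowering 19 mm in small steps.

Call:
{"method": "drive_tool", "body": {
  "plan": [
    [0,0.0003,0.003,0,0,0,-1],
    [0,0,0.004,0,0,0,-1],
    [0,0,0.004,0,0,0,-1],
    [0,0,0.004,0,0,0,-1],
    [0,0,0.004,0,0,0,-1],
    [0,0,0,0,0,0,-1],
    [0,0,0,0,0,0,-1],
    [0,0,0,0,0,0,-1]
  ]
}}

```text
t: 18.55
tcp_pos: [0.5713, -0.0106, 0.2204]
tool_rot: [0.638, 0.77, 0.001, 0.001]
force: [0.5, -0.7, -1.0]
finger_gap: 0.215
gripper_force: 31.3
```

```bash
python3 -c "
from clip import *
full()
s=snap('wrist','w_end'); snap('side','s_end'); meas(s,('foot',))
rep(s,'block',lambda x,y,z:(np.hypot(x-.572,y+.01)<.1)&(z>.02)&(z<.055)&(y<.03))
a=cv2.imread('pics/w_end.png')[100:330,180:460]; b=cv2.imread('pics/s_end.png')[80:280,240:400]
cv2.imwrite('pics/end.png',np.hstack([cv2.resize(a,(500,410),interpolation=2),cv2.resize(b,(300,410),interpolation=2)]))
"
```

```text
[ 0.57127859 -0.01060296  0.22044843] [[-0.1847, 0.9828, 0.0021], [0.9828, 0.1847, 0.0002], [-0.0002, 0.0021, -1.0]] 0.21478199287024963 31.281936764717102 [ 0.51440537 -0.66232991 -0.99307579]
wrist 1419 tool x [-0.0038  0.0241] y [-0.0144  0.0164] z [0.0371 0.0443 0.0672]
  z 0.04 -1 543 x -0.0054 0.0243 y [-0.0145 -0.0059]
  z 0.04 1 580 x -0.0046 0.0244 y [0.007  0.0164]
  z 0.055 1 9 x 0.0217 0.0242 y [0.0138 0.0169]
  z 0.065 -1 30 x 0.0198 0.0241 y [-0.0139 -0.0104]
  z 0.065 1 25 x 0.0066 0.024 y [0.0127 0.0182]
 panel top in tool: x [-0.0739  0.0747] y [-0.0029  0.0006  0.0053] z [0.0505 0.0518] 1755 slope [0.0069 0.0008]
side 89 tool x [-0.0237  0.0105] y [-0.013   0.0155] z [0.0373 0.0422 0.0471]
  z 0.04 -1 23 x -0.0199 0.0118 y [-0.0132 -0.0086]
  z 0.04 1 48 x -0.0242 0.0096 y [0.0087 0.0155]
 panel top in tool: x [-0.0486  0.0745] y [-0.0027  0.0015  0.0047] z [0.0478 0.0496] 123 slope [-0.0172  0.0021]
foot 6371 c [ 0.5725 -0.0098] mean [0.568  0.0109] sz [0.0977 0.1564] long dir deg 100.4 z [0.0072 0.0087 0.0102]
block 138 [0.568  0.0109] [0.0005 0.0436] dir 10.4 z [0.0211 0.0371 0.0512]
```

View pics/end.png

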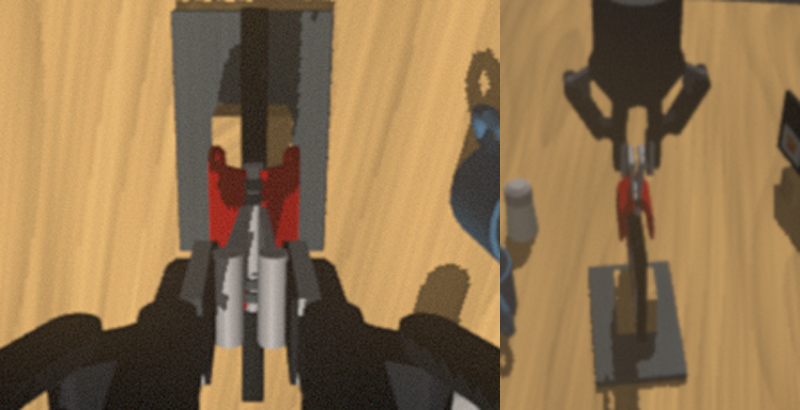

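The crop shows the jaws gaping evenly either side of the panel, at (225,200) and (285,200). The lips are about 17 mm below the edge and at least 6 mm clear on both sides, and neither the board nor the foot has moved. Handing in.

```bash
python3 -c "
from station import manip
print(manip.sign_off())"
```

```text
the job is handed in; nothing more can be done
None
```

The board is fully home on the foot and let go, and the arm is still holding the clip squeezed open over the middle of the board's top edge, clear on both sides; I've handed the job in, but no verdict came back.

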